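# Complete the pair in the jar carrier and hold it up level

## Robot

A 6-joint arm with a two-finger parallel gripper is mounted at the origin on the work surface; the furniture and walls round the work are solid. World frame = base frame: x ahead of the robot, y to its left, z up, the work surface at z = 0. Lengths are in m, angles in rad, forces in N, time in s.
With the tool pointing down it reaches from about 0.35 to 0.775 m from the base axis. Payload 7.3 kg.
Tool frame: the origin (TCP) lies at the very end of the fingers, on their centre line; the grasp point (between the pads) lies 19 mm behind it; z points along the fingers, y is the line along which they close (so a half turn about z gives the same grasp; the last joint's range is limited). The gripper opens to 92 mm and grips with 3 to 60 N. Pads are 19 mm wide; open, the fingers measure 130 mm over their backs; the gripper's body (75 mm by 190 mm) begins 47 mm behind the grasp point.
Start: joints at [1.044, 0.342, 1.524, -0, 1.275, -0.146], TCP at [0.195, 0.487, 0.197] pointing down, gripper open.
Joint ranges: [-2.53, 2.53], [-0.77, 2.02], [0.04, 2.7], [-1, 4.14], [0.28, 2.66], [-3.11, 3.11]. Speed limits (rad/s): [2.57, 2.57, 3.14, 3.14, 3.14, 3.14].

## Interface

Orientations are given as a 3x3 rotation matrix whose columns are the frame's x, y, z axes.
In Python, from bench import r gives the robot as it stands. The module is installed in compiled form; this text tells all that it offers.
- The arm moves only by the tool apply_moves, never from a script. Its argument "series" is a list of rows, each a list of 7 numbers: the gripper's target within -1 to 1 (shut at 1, half-way at 0, fully open at -1), then the shift along the world's x, y, z in m, then the turn, a rotation vector about the world's x, y, z in rad. In form: [[fingers, tx, ty, tz, rx, ry, rz], ...]. A call has 1 to 12 rows; each row is the pose to reach, as a shift and turn from the pose commanded when the call began; what a row does not reach only later rows make up. A row lasts 1/8 s, in which the tool goes at most 62.5 mm and 10.7 degrees, less where a joint would pass 70% of its speed; a pose out of reach is approached as far as the arm can. A call with a gripper value outside its range is refused whole. The fingers move at their own pace and stop on an object; "newtons" is the grip in N (left out, the last holds). Time passes only in rows, so rows that repeat a pose let the fingers close. It gives the time, the measured TCP pose, the force, the opening and the grip force at its end, in the units of the state.
- r.observe(): the state, without advancing time (a new reading comes with each control period).
- r.snapshot(name): name is "scene" or "top"; returns the picture (400x640x3 uint8, blue, green, red); there is no depth.
- r.camera_info(name): a dict with "fovy" (degrees; the focal length in pixels is half the picture's height over the tangent of half this angle, whatever the lens; pixels are square), "cx", "cy" (the principal point, pixels), "D" ([k1, k2, p1, p2, k3] as OpenCV has them; the pictures are not rectified), "T" (4x4, takes a point from camera to world coordinates). Camera axes: x right, y up, looking along -z (the intrinsics and any distortion apply to the point x, -y, -z); pixel columns grow to the right and rows downward; lengths in m; the calibration is good to about 2 mm. A picture is of the moment at which its call begins. camera_info takes no time and is no camera call.
- r.job_done(): hands the job in; it is judged then, once.
The state is a dict: "t": time; "qpos": joint angles; "joint_velocities": joint speeds; "joint_torque": joint torques, N m; "position": TCP position; "eef_rot": TCP orientation; "force": force on the tool from outside, world axes, zero at the start; "wrist_torque": the same for the moment, N m; "opening": opening from 0.0 (shut) to 1.0 (fully open); "grip_force": force on a finger pad.
Only numpy, scipy, OpenCV 4.12 (cv2) and the standard library are available. Lean on these libraries where they do the work, as an engineer would, in place of code of your own. Each camera call takes 0.05 s, during which the arm holds its last target. There are 200 camera calls.

## Task

The two-jar carrier already holds one jar with a printed label: find the matching labelled jar among the loose jars in front of the robot and stand it fully down in the carrier's empty pocket. Then grip the carrier by its handle bar, lift it straight up about 10 cm clear of the table with both jars in it, and finish holding it there, level and still: do not put it down or let go. Never tip the carrier or a labelled jar over, and leave the unlabelled jars where they stand.

Things in the scene. Friction and masses are not known exactly. Their poses are not given: they have to be found in the camera images.
- carrier: white plastic two-jar carrier, about 0.2 kg empty, loose on the table: tray 102 mm (its x) by 246 mm (its y), floor 8 mm thick, with two square pockets 79 mm wide inside at y = +66 and -66 mm whose walls rise to 31 mm; across the middle stands a handle hoop, 172 mm tall in all, whose two posts are 86 mm apart along x. The origin is the centre of the underside, z up. It stands in any yaw
- handle (a point): middle of the carrier's handle, 162 mm above its underside: a black bar along the carrier's x axis, 16 mm wide (along y) and 20 mm tall, 72 mm of it free between the steel end blocks. The lids of jars standing in the pockets reach 124 mm above the underside. Axes as the carrier's
- empty_pocket (a point): centre of the floor of the empty pocket (carrier's y = -66 mm, 8 mm above its underside); axes as the carrier's. A jar standing in it has 4 to 5 mm of play all round
- partner_jar_mid (a point): jar with a white and red printed label, standing in the carrier's other pocket (y = +66 mm) from the start, about 0.33 kg; 70 mm across and 116 mm tall, standing upright with its black lid on top; this point is on the jar's axis half-way up (58 mm above its underside), z up the axis
- labelled_jar_mid (a point): the one loose jar in front of the robot with the same printed label, which goes most of the way round and is turned towards the robot, about 0.33 kg; 70 mm across and 116 mm tall, standing upright with its black lid on top; this point is on the jar's axis half-way up (58 mm above its underside), z up the axis
- plain_jar_1_mid (a point): loose grey jar without a label, leave it alone; 70 mm across and 116 mm tall, standing upright with its black lid on top; this point is on the jar's axis half-way up (58 mm above its underside), z up the axis
- plain_jar_2_mid (a point): loose grey jar without a label, leave it alone; 70 mm across and 116 mm tall, standing upright with its black lid on top; this point is on the jar's axis half-way up (58 mm above its underside), z up the axis
Mind the look-alikes: they are no part of the job. Leave any orange or purple look-alike of the part that bears labelled_jar_mid alone.

How it is judged:
By the outcome, as a careful person would: the job done as asked, in the order asked, and still so for the second after the job is handed in, while the arm keeps its last pose, push and grip.
It also fails if it takes over 58 s, if anything falls off the work surface, if the arm or the gripper's body presses on something with over 40 N, if the wrist force passes 120 N, or if a joint passes its speed limit or range.

## Working session

There is one attempt and no reset: what is moved stays moved. The work goes in short steps, Python scripts to look and compute and a tool call to move; the robot and the scene stay as the last step left them, time stands still between calls to the robot, and variables do not carry over. Pictures are saved under pics/ and viewed, at most 10 in all, crops included, and the job is handed in when it is done.

Besides the shell and the picture viewer there is one more tool, called after "Emit:" as name(argument=value, ...) on one line, values as JSON. apply_moves: Moves the arm, as the interface text tells. Its arguments: {"type":"object","properties":{"series":{"type":"array"},"newtons":{"type":"number"}},"required":["series"]}

```bash
mkdir -p pics
python3 - <<'E'
from bench import r
import cv2, numpy as np
for n in("scene","top"):
    im=r.snapshot(n); cv2.imwrite(f"pics/{n}0.png",im)
    c=r.camera_info(n); print(n,c["fovy"],c["cx"],c["cy"],c["D"]); print(np.round(c["T"],4))
s=r.observe(); print(s["t"],s["position"],s["eef_rot"],s["force"],s["opening"])
E
```

```text
scene 50.553954467529095 323.4973812698393 198.20394131278726 [-0.05602157  0.          0.          0.          0.        ]
[[ 0.7952  0.4279 -0.4295  0.193 ]
 [-0.606   0.5375 -0.5865 -0.5352]
 [-0.0201  0.7267  0.6867  0.7343]
 [ 0.      0.      0.      1.    ]]
top 52.831981147585054 317.2598517702905 203.79934229324311 [-0.09933213  0.          0.          0.          0.        ]
[[ 0.0092  0.9985 -0.0537  0.5322]
 [-0.9999  0.0087 -0.008  -0.0206]
 [-0.0076  0.0538  0.9985  1.1645]
 [ 0.      0.      0.      1.    ]]
0.1 [0.19490788 0.48704066 0.1959043 ] [[-9.28370967e-01  3.71654248e-01 -6.84010647e-04]
 [ 3.71654832e-01  9.28370188e-01 -1.21664688e-03]
 [ 1.82843112e-04 -1.38371550e-03 -9.99999026e-01]] [-0.75434978  0.53981909 -0.20674995] 1.0003071599655846
```

View pics/scene0.png

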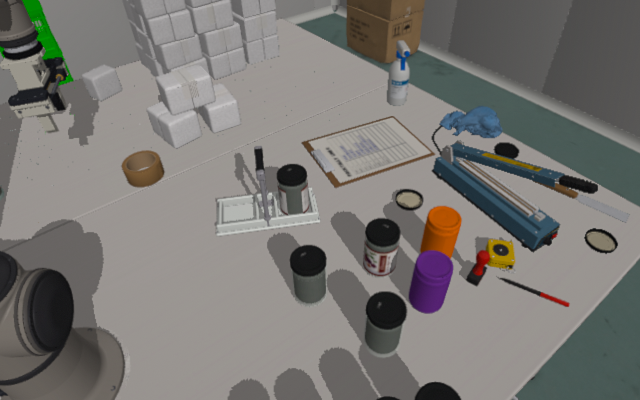

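View pics/top0.png

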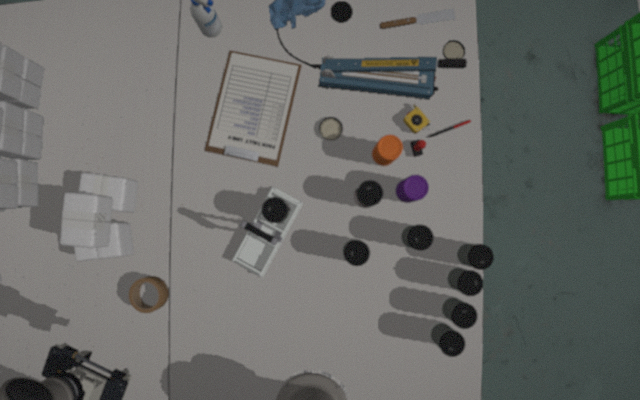

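Jar candidates, as scene pixel / top pixel:
- Label with red on it: (381,247) / (370,193). This is my choice.
- Plain grey: (309,274) / (357,252) and (385,323) / (420,237).
- Orange: (441,230) / (387,150). Purple: (430,280) / (412,188).
- Row of black lids at the right edge: top (480,256), (469,282), (463,315), (452,343).
- Partner jar in the carrier: (292,190) / (275,209).

I'll check the choice in a close crop and measure.

```bash
cat > h.py <<'E'
import cv2, numpy as np
from bench import r
def ray(n,px):
    c=r.camera_info(n); f=200/np.tan(np.radians(c["fovy"]/2))
    K=np.array([[f,0,c["cx"]],[0,f,c["cy"]],[0,0,1.]])
    u=cv2.undistortPoints(np.array([[px]],float),K,np.array(c["D"],float))[0,0]
    T=np.array(c["T"]); return T[:3,3],T[:3,:3]@np.array([u[0],-u[1],-1])
def onz(n,px,z):
    o,d=ray(n,px); return o+d*(z-o[2])/d[2]
def proj(n,p):
    c=r.camera_info(n); f=200/np.tan(np.radians(c["fovy"]/2))
    T=np.array(c["T"]); q=T[:3,:3].T@(np.array(p)-T[:3,3]); q=q*[1,-1,-1]
    K=np.array([[f,0,c["cx"]],[0,f,c["cy"]],[0,0,1.]])
    return cv2.projectPoints(q[None],np.zeros(3),np.zeros(3),K,np.array(c["D"],float))[0][0,0]
def blobs(im,x0,y0,x1,y1,th=45,amin=60):
    m=(im[y0:y1,x0:x1].max(2)<th).astype(np.uint8)
    n,l,s,c=cv2.connectedComponentsWithStats(m)
    return [(c[i]+[x0,y0],s[i,4],s[i,2:4]) for i in range(1,n) if s[i,4]>=amin]
E
python3 - <<'E'
from h import *
t=cv2.imread("pics/top0.png"); s=cv2.imread("pics/scene0.png")
for c,a,wh in blobs(t,220,160,500,370): print("top",c.round(1),a,wh,"z.116:",onz("top",c,.116).round(4))
for c,a,wh in blobs(s,240,140,460,400): print("scene",c.round(1),a,wh,"z.113:",onz("scene",c,.113).round(4))
a=cv2.resize(t[175:285,220:400],None,fx=4,fy=4,interpolation=cv2.INTER_CUBIC)
b=cv2.resize(s[140:320,205:465],None,fx=3,fy=3,interpolation=cv2.INTER_CUBIC)
cv2.imwrite("pics/tc.png",a);cv2.imwrite("pics/sc.png",b)
E
```

```text
top [369.2 193. ] 465 [25 25] z.116: [ 0.618  -0.1475  0.116 ]
top [274.5 209.7] 450 [26 24] z.116: [0.5722 0.0993 0.116 ]
top [257.8 231.9] 130 [27 17] z.116: [0.5139 0.1422 0.116 ]
top [419.1 237.3] 482 [27 24] z.116: [ 0.5033 -0.2787  0.116 ]
top [356.  252.3] 456 [25 24] z.116: [ 0.4634 -0.1139  0.116 ]
top [479.7 256.3] 491 [26 24] z.116: [ 0.454  -0.4406  0.116 ]
top [468.8 282.4] 474 [26 25] z.116: [ 0.3857 -0.4113  0.116 ]
top [463.2 314.9] 479 [26 26] z.116: [ 0.3007 -0.3968  0.116 ]
top [451.1 342.5] 470 [26 26] z.116: [ 0.2283 -0.3656  0.116 ]
scene [258.8 158.6] 132 [ 9 21] z.113: [0.5441 0.2011 0.113 ]
scene [291.3 175.1] 508 [30 21] z.113: [0.5706 0.1018 0.113 ]
scene [382.3 232.3] 749 [34 28] z.113: [ 0.6128 -0.1541  0.113 ]
scene [307.6 260.6] 871 [36 30] z.113: [ 0.4566 -0.1202  0.113 ]
scene [385.8 310.3] 1165 [40 37] z.113: [ 0.4979 -0.2861  0.113 ]
scene [436.4 392.3] 585 [45 18] z.113: [ 0.4617 -0.4315  0.113 ]
```

View pics/tc.png

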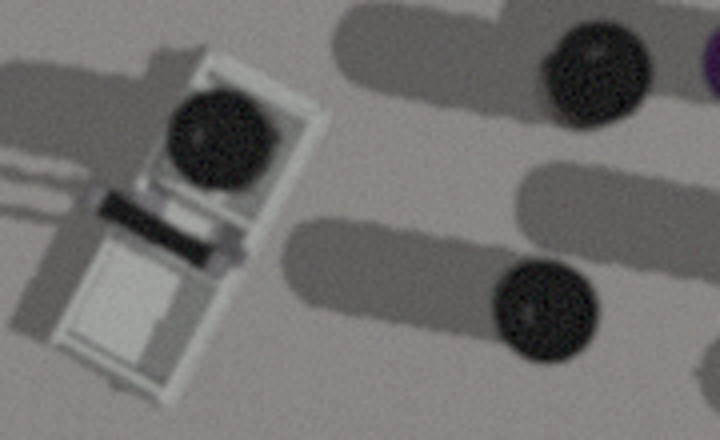

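View pics/sc.png

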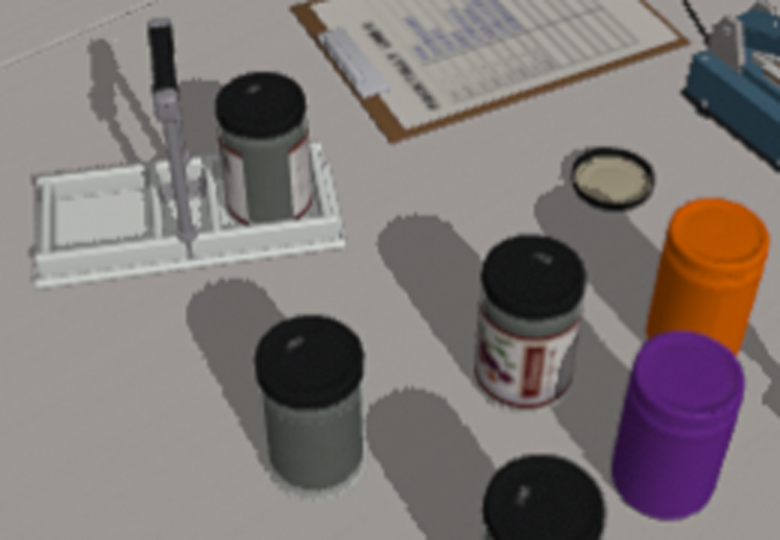

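The crops confirm it: only the jar at scene (381,247) carries the white and red label, and the partner jar's label matches. In the top view the handle bar runs from about (247,226) to (273,240). The empty pocket is the lower-left one, towards the robot.

Run:
```python
from h import *
t=cv2.imread("pics/top0.png"); s=cv2.imread("pics/scene0.png")
# tray: bright pixels in top
roi=t[180:285,222:310]; hsv=cv2.cvtColor(roi,cv2.COLOR_BGR2HSV)
c=[np.array(p)/4+[220,175] for p in [(208,52),(326,108),(168,402),(54,340)]]
P=[onz("top",p,.031) for p in c]
print("corners",np.round(P,4)); cen=np.mean(P,0); print("cen",cen.round(4))
y=(P[0]+P[1]-P[2]-P[3])/2; x=(P[0]+P[3]-P[1]-P[2])/2
print("len y",np.linalg.norm(y),np.degrees(np.arctan2(y[1],y[0])),"len x",np.linalg.norm(x),np.degrees(np.arctan2(x[1],x[0])))
m=(t[220:250,240:285].max(2)<50); q=np.argwhere(m)[:,::-1]+[240,220]
h=onz("top",q.mean(0),.172); _,_,vt=np.linalg.svd(q-q.mean(0)); 
e=onz("top",q.mean(0)+10*vt[0],.172)-h; print("handle top",h.round(4),"bar angle",np.degrees(np.arctan2(e[1],e[0])))
hs=onz("scene",(258.8,158.6),.165);print("handle scene",hs.round(4))
print("partner",onz("top",(274.5,209.7),.124).round(4), onz("scene",(291.3,175.1),.118).round(4))
print("target top",onz("top",(369.2,193),.116).round(4),"scene",onz("scene",(382.3,232.3),.110).round(4))
# colored lookalikes
H=cv2.cvtColor(t,cv2.COLOR_BGR2HSV)
for nm,a,b in(("orange",5,20),("purple",130,155)):
    mm=(cv2.inRange(H,(a,150,60),(b,255,255))[130:210,360:435]>0); q=np.argwhere(mm)[:,::-1]+[360,130]; print(nm,len(q),onz("top",q.mean(0),.1).round(3))
# label edges in scene: bottom of jar row check
print("proj base of target",proj("scene",[.617,-.149,0]),"lid",proj("scene",[.617,-.149,.116]))
```

```text
corners [[0.6369 0.1171 0.031 ]
 [0.5979 0.0331 0.031 ]
 [0.3901 0.142  0.031 ]
 [0.4324 0.2233 0.031 ]]
cen [0.5143 0.1289 0.031 ]
len y 0.23252090896517105 -27.553288929789023 len x 0.09216886234302732 63.835843265159255
handle top [0.519  0.1277 0.172 ] bar angle 87.73002480500705
handle scene [0.5148 0.1395 0.165 ]
partner [0.5719 0.0984 0.124 ] [0.5677 0.0967 0.118 ]
target top [ 0.6181 -0.1476  0.116 ] scene [ 0.615  -0.1523  0.11  ]
orange 600 [ 0.737 -0.198  0.1  ]
purple 112 [ 0.634 -0.271  0.1  ]
proj base of target [378.06790526 265.13383809] lid [382.16132842 228.81156531]
```

Emit:
apply_moves(series=[[-1,0,0,0.06,0,0,0],[-1,0.04,-0.06,0.07,0,0,-0.09],[-1,0.422,-0.636,0.07,0,0,-0.09],[-1,0.422,-0.636,0.07,0,0,-0.09],[-1,0.422,-0.636,0.07,0,0,-0.09],[-1,0.422,-0.636,0.07,0,0,-0.09],[-1,0.422,-0.636,0.07,0,0,-0.09],[-1,0.422,-0.636,0.07,0,0,-0.09],[-1,0.422,-0.636,0.07,0,0,-0.09],[-1,0.422,-0.636,0.07,0,0,-0.09],[-1,0.422,-0.636,0.07,0,0,-0.09],[-1,0.422,-0.636,0.07,0,0,-0.09]], newtons=25)

```text
t: 1.6
position: [0.5756, -0.0868, 0.266]
eef_rot: [[-0.891, 0.454, -0.0], [0.454, 0.891, 0.0], [0.001, 0.0, -1.0]]
force: [-0.1, 0.7, 0.0]
opening: 0.998
grip_force: 0.0
```

Emit:
apply_moves(series=[[-1,0.03,-0.045,0,0,0,0],[-1,0.03,-0.045,0,0,0,0],[-1,0.03,-0.045,0,0,0,0]])

```text
t: 1.98
position: [0.6044, -0.1295, 0.2657]
eef_rot: [[-0.891, 0.454, -0.001], [0.454, 0.891, 0.001], [0.002, 0.0, -1.0]]
force: [0.1, 0.5, 0.9]
opening: 0.999
grip_force: 0.0
```

Run:
```python
from h import *
s=cv2.imread("pics/scene0.png")
print(r.observe()["position"])
n=r.snapshot("scene"); t=r.snapshot("top")
a=cv2.resize(n[130:310,290:490],None,fx=3,fy=3,interpolation=cv2.INTER_CUBIC)
cv2.imwrite("pics/s1.png",a)
# bar PCA on current top view
l=cv2.connectedComponentsWithStats((t[215:250,235:285].max(2)<45).astype(np.uint8))
i=1+np.argmax(l[2][1:,4]); q=np.argwhere(l[1]==i)[:,::-1]+[235,215]
m=q.mean(0); v=np.linalg.svd(q-m)[2][0]; A=onz("top",m-12*v,.172);B=onz("top",m+12*v,.172)
print(len(q),m,"handle",(A+B)/2,"angle",np.degrees(np.arctan2(*(B-A)[1::-1])))
```

```text
[ 0.60442412 -0.1294901   0.26569634]
121 [257.81818182 231.80991736] handle [0.51508708 0.13357705 0.172     ] angle -118.00783825247304
```

View pics/s1.png

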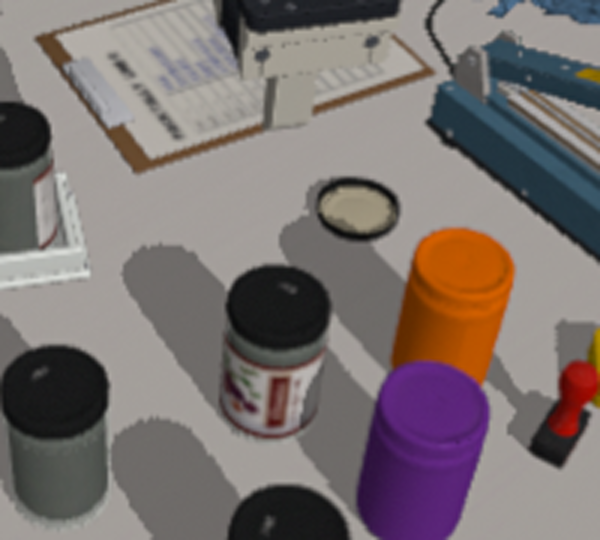

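The gripper is still high and well behind the jar, and nothing has moved. The labelled jar is at crop (275,350), with purple and orange clear of the finger line. Next I align and descend.

Emit:
apply_moves(series=[[-1,0.0126,-0.0195,0,0,0,0],[-1,0.0126,-0.0195,-0.05,0,0,0],[-1,0.0126,-0.0195,-0.09,0,0,0],[-1,0.0126,-0.0195,-0.11,0,0,0],[-1,0.0126,-0.0195,-0.13,0,0,0],[-1,0.0126,-0.0195,-0.15,0,0,0],[-1,0.0126,-0.0195,-0.17,0,0,0],[-1,0.0126,-0.0195,-0.19,0,0,0],[-1,0.0126,-0.0195,-0.2045,0,0,0],[-1,0.0126,-0.0195,-0.2045,0,0,0]])

```text
t: 3.32
position: [0.6168, -0.1485, 0.0613]
eef_rot: [[-0.892, 0.453, -0.002], [0.453, 0.892, 0.001], [0.002, -0.0, -1.0]]
force: [0.5, 0.8, -0.0]
opening: 1.001
grip_force: 0.0
```

Emit:
apply_moves(series=[[0.2,0,0,0,0,0,0],[1,0,0,0,0,0,0],[1,0,0,0,0,0,0],[1,0,0,0,0,0,0],[1,0,0,0,0,0,0],[1,0,0,0,0,0,0]], newtons=30)

```text
t: 4.08
position: [0.6179, -0.1499, 0.0626]
eef_rot: [[-0.891, 0.454, 0.001], [0.454, 0.891, -0.001], [-0.001, -0.0, -1.0]]
force: [-1.5, -1.8, 5.6]
opening: 0.751
grip_force: 30.0
```

Run:
```python
from h import *
n=r.snapshot("scene"); cv2.imwrite("pics/s2.png",cv2.resize(n[130:310,290:490],None,fx=3,fy=3,interpolation=cv2.INTER_CUBIC))
print(r.observe()["opening"],r.observe()["wrist_torque"])
```

```text
0.747861562829649 [-0.17954802  0.10740658  0.02098624]
```

View pics/s2.png

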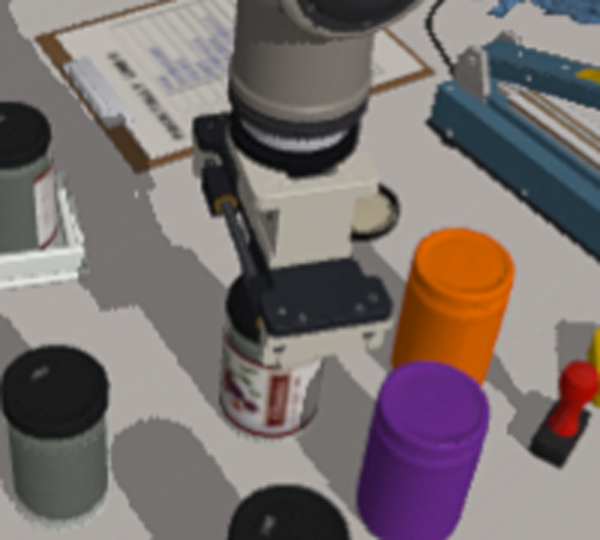

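The grip took at 69 mm opening, on the labelled jar, upright. Now lift and carry it to above the pocket.

Emit:
apply_moves(series=[[1,0,0,0.03,0,0,0],[1,0,0,0.08,0,0,0],[1,0,0,0.14,0,0,0],[1,0,0,0.2,0,0,0],[1,-0.02,0.038,0.2,0,0,0],[1,-0.045,0.086,0.2,0,0,0],[1,-0.07,0.134,0.2,0,0,0],[1,-0.095,0.182,0.2,0,0,0],[1,-0.12,0.23,0.2,0,0,0],[1,-0.145,0.277,0.2,0,0,0],[1,-0.162,0.31,0.2,0,0,0],[1,-0.162,0.31,0.2,0,0,0]])

```text
t: 5.62
position: [0.4537, 0.1626, 0.2613]
eef_rot: [[-0.893, 0.45, -0.002], [0.45, 0.893, 0.001], [0.002, -0.0, -1.0]]
force: [0.9, -0.8, -3.4]
opening: 0.753
grip_force: 30.0
```

Emit:
apply_moves(series=[[1,0,0,-0.05,0,0,0],[1,0,0,-0.1,0,0,0],[1,0,0,-0.13,0,0,0],[1,0,0,-0.13,0,0,0],[1,0,0,-0.13,0,0,0]])

```text
t: 6.25
position: [0.4565, 0.1603, 0.1329]
eef_rot: [[-0.891, 0.454, 0.002], [0.454, 0.891, 0.0], [-0.001, 0.001, -1.0]]
force: [-0.1, -0.1, -2.7]
opening: 0.753
grip_force: 30.0
```

Run:
```python
from h import *
print(r.observe()["position"],r.observe()["opening"])
n=r.snapshot("scene"); cv2.imwrite("pics/s3f.png",n); cv2.imwrite("pics/s3.png",cv2.resize(n[100:250,190:350],None,fx=4.5,fy=4,interpolation=cv2.INTER_CUBIC))
cv2.imwrite("pics/t3f.png",r.snapshot("top"))
```

```text
[0.45652871 0.16029743 0.13286885] 0.7532174621117853
```

View pics/s3.png

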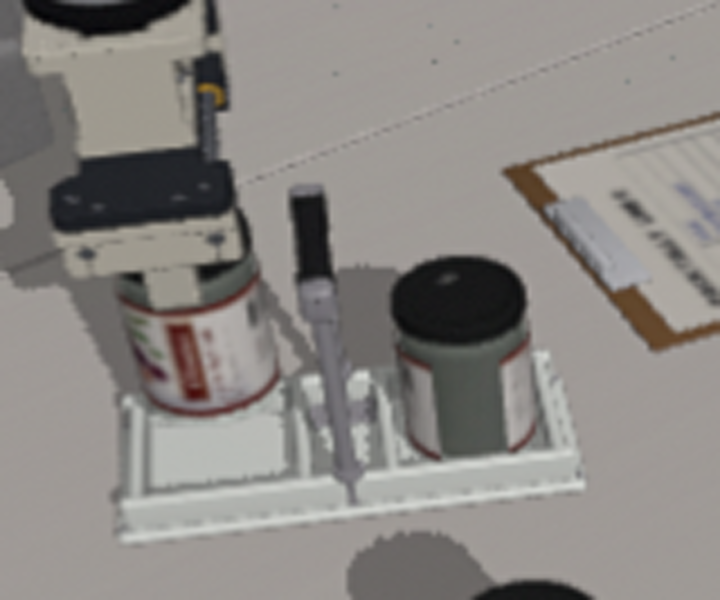

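Run:
```python
from h import *
px=lambda p:(p[0]/4.5+190,p[1]/4+100)
print("bottom corners z0",[onz("scene",px(p),0).round(4) for p in((120,540),(583,488))])
print("rim corners z.031",[onz("scene",px(p),.031).round(4) for p in((122,505),(580,458),(548,352),(122,400))])
print("floor corners", [onz("scene",px(p),.008).round(4) for p in((150,489),(294,476))])
cr=lambda q:((q[0]-190)*4.5,(q[1]-100)*4)
for z in(.07,.15): 
    # silhouette extents of circle r=.035
    a=[cr(proj("scene",[.4565+.035*np.cos(t),.160+.035*np.sin(t),z])) for t in np.linspace(0,6.28,60)]
    a=np.array(a); print(z,a.min(0).round(),a.max(0).round())
# handle in current pic + top partner edges
u=np.array([np.cos(np.radians(-27.5)),np.sin(np.radians(-27.5))]);v=np.array([-u[1],u[0]])
c=np.array([.5145,.1305])
for nm,a,b,z in(("FL",-123,-51,0),("FR",123,-51,0),("FLrim",-123,-51,.031),("BRrim",123,51,.031),("BLrim",-123,51,.031),("handle",0,0,.162)):
    p=c+u*a/1000+v*b/1000; print(nm,np.round(cr(proj("scene",[*p,z]))), "top",proj("top",[*p,z]).round(1))
```

```text
bottom corners z0 [array([ 0.3811,  0.1479, -0.    ]), array([0.5949, 0.032 , 0.    ])]
rim corners z.031 [array([0.3863, 0.1426, 0.031 ]), array([0.5911, 0.0282, 0.031 ]), array([0.6325, 0.1129, 0.031 ]), array([0.4264, 0.2217, 0.031 ])]
floor corners [array([0.4104, 0.1673, 0.008 ]), array([0.4761, 0.129 , 0.008 ])]
0.07 [146. 346.] [283. 429.]
0.15 [116. 240.] [261. 322.]
FL [126. 545.] top [263.5 277. ]
FR [595. 488.] top [303.6 201.9]
FLrim [115. 509.] top [261.9 278.4]
BRrim [563. 337.] top [271.4 184.4]
BLrim [117. 389.] top [230.3 261.2]
handle [319. 247.] top [259.6 232. ]
```

Emit:
apply_moves(series=[[1,-0.001,0.001,-0.015,0,0,0],[1,-0.001,0.001,-0.032,0,0,0],[1,-0.001,0.001,-0.032,0,0,0],[1,-0.001,0.001,-0.032,0,0,0]])

```text
t: 6.85
position: [0.4553, 0.1617, 0.1011]
eef_rot: [[-0.891, 0.454, 0.002], [0.454, 0.891, 0.0], [-0.002, 0.001, -1.0]]
force: [0.2, -0.0, -2.8]
opening: 0.745
grip_force: 30.0
```

Run:
```python
from h import *
print(r.observe()["position"],r.observe()["force"])
n=r.snapshot("scene");t=r.snapshot("top")
a=cv2.resize(n[135:245,205:330],None,fx=5,fy=5,interpolation=cv2.INTER_CUBIC)
cv2.imwrite("pics/s4.png",a); cv2.imwrite("pics/t4f.png",t)
```

```text
[0.45533024 0.16169979 0.10107376] [ 0.22892843 -0.04304444 -2.76130968]
```

View pics/s4.png

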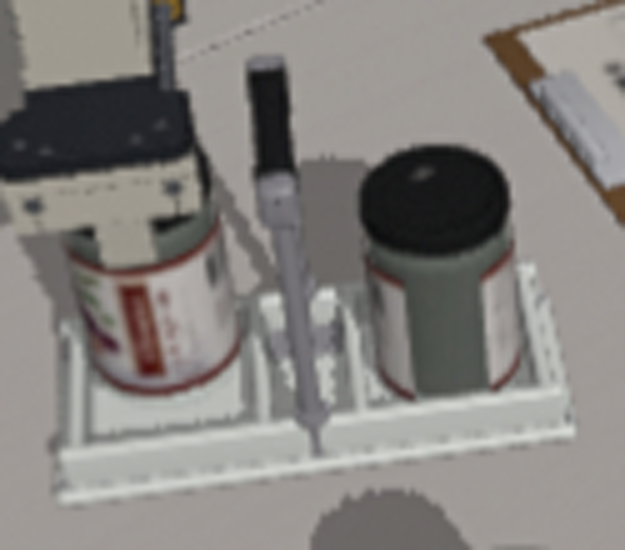

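Run:
```python
from h import *
px=lambda p:(p[0]/5+205,p[1]/5+135)
cr=lambda q:((q[0]-205)*5,(q[1]-135)*5)
R=[onz("scene",px(p),.031) for p in((60,452),(568,388),(527,268),(65,328))]; print(np.round(R,4),np.mean(R,0).round(4))
B=[onz("scene",px(p),0) for p in((60,499),(575,433))]; u=(B[1]-B[0]); L=np.linalg.norm(u);u/=L; v=np.array([-u[1],u[0],0]); print("L",L,"yaw",np.degrees(np.arctan2(u[1],u[0])),"cen",(B[0]+B[1])/2+.051*v)
H=cr; print("handle centre z.162", [onz("scene",px(p),.162).round(4) for p in((272,122),)])
for c,z in(((.4553,.1617),.0385),((.4553,.1617),.046)):
    a=np.array([cr(proj("scene",[c[0]+.035*np.cos(t),c[1]+.035*np.sin(t),z])) for t in np.linspace(0,6.28,90)]); print(z,a.min(0).round(),a.max(0).round())
```

```text
[[0.3873 0.1452 0.031 ]
 [0.5943 0.0336 0.031 ]
 [0.6285 0.1132 0.031 ]
 [0.4272 0.2184 0.031 ]] [0.5093 0.1276 0.031 ]
L 0.24362437636832715 yaw -28.29810804899567 cen [5.13446279e-01 1.35088935e-01 5.55111512e-17]
handle centre z.162 [array([0.516 , 0.1397, 0.162 ])]
0.0385 [ 96. 305.] [244. 409.]
0.046 [ 93. 294.] [242. 398.]
```

The jar is within about 1–2 mm of the pocket centre, so I'm lowering it gently.

Emit:
apply_moves(series=[[1,0,0.001,-0.007,0,0,0],[1,0,0.001,-0.012,0,0,0],[1,0,0.001,-0.017,0,0,0],[1,0,0.001,-0.021,0,0,0],[1,0,0.001,-0.021,0,0,0]])

```text
t: 7.58
position: [0.4542, 0.1625, 0.0785]
eef_rot: [[-0.891, 0.454, -0.001], [0.454, 0.891, -0.0], [0.001, -0.0, -1.0]]
force: [0.3, 0.4, -3.2]
opening: 0.752
grip_force: 30.0
```

Emit:
apply_moves(series=[[1,0,0,-0.004,0,0,0],[1,0,0,-0.0065,0,0,0],[1,0,0,-0.008,0,0,0],[1,0,0,-0.008,0,0,0]])

```text
t: 8.07
position: [0.4545, 0.1626, 0.0709]
eef_rot: [[-0.891, 0.454, 0.0], [0.454, 0.891, 0.0], [-0.0, 0.0, -1.0]]
force: [-1.1, 0.5, -2.1]
opening: 0.753
grip_force: 30.0
```

Force just starting to change, so it is at the floor. I'll release and retreat upward.

Emit:
apply_moves(series=[[1,0,0,-0.001,0,0,0],[1,0,0,-0.001,0,0,0],[-1,0,0,-0.001,0,0,0],[-1,0,0,-0.001,0,0,0],[-1,0,0,-0.001,0,0,0],[-1,0,0,-0.001,0,0,0],[-1,0,0,-0.001,0,0,0]])

```text
t: 8.95
position: [0.4545, 0.1626, 0.0698]
eef_rot: [[-0.891, 0.454, -0.0], [0.454, 0.891, 0.0], [0.0, 0.0, -1.0]]
force: [0.4, -0.2, -0.2]
opening: 1.001
grip_force: 0.0
```

Emit:
apply_moves(series=[[-1,0,0,0.02,0,0,0],[-1,0,0,0.06,0,0,0],[-1,0,0,0.12,0,0,0],[-1,0,0,0.18,0,0,0],[-1,-0.06,0.03,0.2,0,0,0],[-1,-0.06,0.09,0.2,0,0,0],[-1,-0.06,0.15,0.2,0,0,0],[-1,-0.06,0.17,0.2,0,0,0],[-1,-0.06,0.17,0.2,0,0,0]])

```text
t: 10.07
position: [0.3942, 0.333, 0.2693]
eef_rot: [[-0.892, 0.452, -0.001], [0.452, 0.892, -0.001], [0.0, -0.001, -1.0]]
force: [0.8, 0.1, 0.2]
opening: 1.0
grip_force: 0.0
```

Run:
```python
from h import *
print(r.observe()["position"],r.observe()["qpos"])
n=r.snapshot("scene");t=r.snapshot("top")
a=cv2.resize(n[135:245,205:330],None,fx=5,fy=5,interpolation=cv2.INTER_CUBIC)
b=cv2.resize(t[175:285,220:310],None,fx=5,fy=5,interpolation=cv2.INTER_CUBIC)[:,:]
cv2.imwrite("pics/c5.png",cv2.resize(np.hstack([a,b]),None,fx=.74,fy=.74))
l=cv2.connectedComponentsWithStats((t[175:285,230:300].max(2)<45).astype(np.uint8))
for i in range(1,l[0]):
    if l[2][i,4]<60: continue
    q=np.argwhere(l[1]==i)[:,::-1]+[230,175]; m=q.mean(0); v=np.linalg.svd(q-m)[2][0]
    print(len(q),m.round(1),onz("top",m,.124).round(4),onz("top",m,.172).round(4),np.degrees(np.arctan2(*(onz("top",m+9*v,.172)-onz("top",m-9*v,.172))[1::-1])))
```

```text
[0.39419719 0.33299417 0.26927403] [ 5.53051897e-01  2.79293639e-01  1.41236958e+00 -3.27713945e-04
  1.45114047e+00 -5.49020242e-01]
451 [274.6 209.6] [0.5722 0.0983 0.124 ] [0.5703 0.0928 0.172 ] -92.5226969598502
122 [257.7 231.8] [0.5143 0.1413 0.124 ] [0.5151 0.1338 0.172 ] -117.82503428388199
471 [250.1 253.8] [0.4573 0.1604 0.124 ] [0.4607 0.152  0.172 ] -59.823376722728
```

View pics/c5.png

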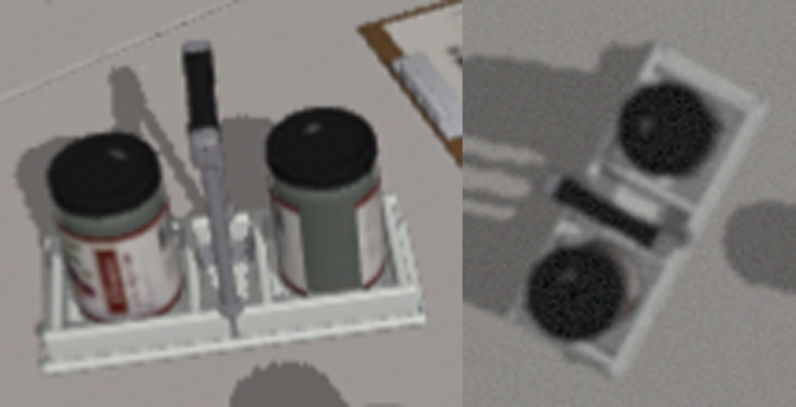

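The labelled jar stands in the left pocket (crop (118,230)) upright and level with its partner. Now I turn and align over the handle.

Emit:
apply_moves(series=[[-1,0,0,0,0,0,-0.18],[-1,0.015,-0.025,0,0,0,-0.36],[-1,0.03,-0.05,0,0,0,-0.54],[-1,0.045,-0.075,0,0,0,-0.72],[-1,0.06,-0.1,0,0,0,-0.9],[-1,0.075,-0.125,0,0,0,-1.08],[-1,0.09,-0.15,0,0,0,-1.26],[-1,0.105,-0.175,0,0,0,-1.44],[-1,0.1188,-0.1995,0,0,0,-1.588],[-1,0.1188,-0.1995,0,0,0,-1.588],[-1,0.1188,-0.1995,0,0,0,-1.588]])

```text
t: 11.55
position: [0.5128, 0.1324, 0.27]
eef_rot: [[0.468, 0.883, -0.0], [0.883, -0.468, 0.0], [0.0, -0.0, -1.0]]
force: [-0.1, 0.4, 0.5]
opening: 0.996
grip_force: 0.0
```

Emit:
apply_moves(series=[[-1,0,0,-0.04,0,0,0],[-1,0,0,-0.07,0,0,0],[-1,0,0,-0.09,0,0,0],[-1,0,0,-0.11,0,0,0],[-1,0,0,-0.126,0,0,0],[-1,0,0,-0.126,0,0,0],[-1,0,0,-0.126,0,0,0]])

```text
t: 12.42
position: [0.5135, 0.1335, 0.1447]
eef_rot: [[0.468, 0.884, 0.001], [0.884, -0.468, 0.0], [0.001, 0.001, -1.0]]
force: [0.6, -0.0, 0.0]
opening: 1.002
grip_force: 0.0
```

Run:
```python
from h import *
print(r.observe()["position"],r.observe()["force"])
n=r.snapshot("scene")
cv2.imwrite("pics/s6.png",cv2.resize(n[85:245,195:345],None,fx=3.7,fy=3.7,interpolation=cv2.INTER_CUBIC))
```

```text
[0.5134836  0.13347206 0.14473104] [ 0.59694414 -0.04095667  0.02554701]
```

View pics/s6.png

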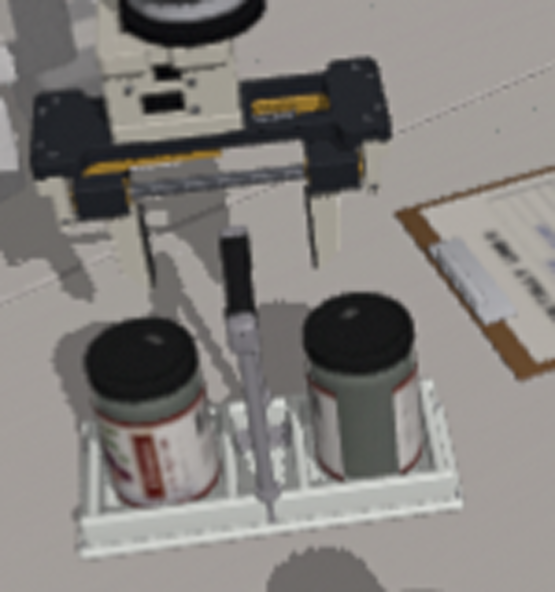

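Fingers straddle the bar centrally: tips at crop x≈150 and 315, bar at 237. Closing.

Emit:
apply_moves(series=[[0,0,0,0,0,0,0],[0.4,0,0,0,0,0,0],[0.6,0,0,0,0,0,0],[0.6,0,0,0,0,0,0],[1,0,0,0,0,0,0],[1,0,0,0,0,0,0],[1,0,0,0,0,0,0],[1,0,0,0,0,0,0]], newtons=20)

```text
t: 13.48
position: [0.5133, 0.1331, 0.1439]
eef_rot: [[0.469, 0.883, 0.0], [0.883, -0.469, -0.0], [-0.0, 0.0, -1.0]]
force: [0.2, -0.4, 0.1]
opening: 0.181
grip_force: 0.0
```

Emit:
apply_moves(series=[[1,0,0,0,0,0,0],[1,0,0,0,0,0,0],[1,0,0,0.003,0,0,0],[1,0,0,0.006,0,0,0],[1,0,0,0.012,0,0,0],[1,0,0,0.018,0,0,0],[1,0,0,0.018,0,0,0]], newtons=60)

```text
t: 14.35
position: [0.5137, 0.1331, 0.1626]
eef_rot: [[0.469, 0.883, 0.001], [0.883, -0.469, 0.0], [0.001, 0.001, -1.0]]
force: [-0.7, -0.0, 0.5]
opening: 0.006
grip_force: 0.0
```

Run:
```python
from h import *
o=r.observe();print(o["position"],o["force"],o["wrist_torque"],o["opening"],o["grip_force"])
n=r.snapshot("scene")
cv2.imwrite("pics/s7.png",cv2.resize(n[85:245,195:345],None,fx=3.7,fy=3.7,interpolation=cv2.INTER_CUBIC))
```

```text
[0.51371964 0.13311121 0.16262113] [-0.661928   -0.03127257  0.54540434] [-0.0404221   0.08252248 -0.03238353] 0.0060517556252399985 0.0
```

Run:
```python
from h import *
n=r.snapshot("scene"); old=cv2.imread("pics/s3f.png")
c5=cv2.imread("pics/s6.png")
print("tcp proj",proj("scene",r.observe()["position"]))
for c,a,wh in blobs(n,195,85,345,245,amin=30): print(c.round(1),a,wh)
print("s6 frame:"); 
d=cv2.absdiff(n[150:245,195:345],cv2.resize(c5,(150,160),interpolation=cv2.INTER_AREA)[65:]).max(2)
print("changed px rows/cols", [ (int(k.min()),int(k.max()),len(k)) for k in np.nonzero(d>40)])
print("expected bar ends/mid at z.162:",[proj("scene",[.513+s*.469,.1335+s*.883,.162]).round(1) for s in(-.036,0,.036)])
print("tcp at .1447:",proj("scene",[.5135,.1335,.1447]))
# finger tips and bar in s6 (crop px->image)
g=lambda p:(p[0]/3.7+195,p[1]/3.7+85)
print("bar ends s6",g((235,232)),g((240,312)),"tips",g((150,285)),g((315,265)))
```

```text
tcp proj [259.8905433  161.39954932]
[242.9  86.1] 80 [29  4]
[249.3 110. ] 950 [98 31]
[237.3 104.4] 41 [11  5]
[260.3 121.1] 40 [12  5]
[244.1 127.8] 130 [15 12]
[260.2 127.8] 102 [15 11]
[259.  160.9] 99 [ 8 19]
[291.3 175.1] 503 [29 21]
[232.6 182. ] 524 [30 23]
s6 frame:
changed px rows/cols [(0, 15, 358), (1, 85, 358)]
expected bar ends/mid at z.162: [array([260.6, 171.7]), array([259.7, 161.3]), array([258.8, 151.5])]
tcp at .1447: [260.8240909  167.38319766]
bar ends s6 (258.5135135135135, 147.7027027027027) (259.86486486486484, 169.32432432432432) tips (235.54054054054055, 162.02702702702703) (280.1351351351351, 156.6216216216216)
```

Run:
```python
from h import *
def f(tcp,yd,d,w): # finger outer back, tip
    return proj("scene",np.array(tcp)+d*np.array([*yd,0])).round(1)
print("s2 near finger tip pred",f((.6179,-.1499,.0626),(.454,.891),-.04,0),"obs",(290+292/3,130+362/3))
print("s3 pred",f((.4565,.1603,.1329),(.454,.891),-.04,0),"obs",(190+172/4.5,100+305/4))
print("s4 pred",f((.4553,.1617,.1011),(.454,.891),-.04,0),"obs",(205+128/5,135+265/5))
print("s6 pred",[f((.5135,.1335,.1447),(.884,-.468),d,0) for d in(-.05,.05)],"obs",(235.5,162),(280.1,156.6))
n=r.snapshot("scene")
for y in range(138,164,2): print(y,[int(v) for v in n[y,244:276:2].max(1)])
```

```text
s2 near finger tip pred [386.3 261.6] obs (387.3333333333333, 250.66666666666669)
s3 pred [233.6 187.6] obs (228.22222222222223, 176.25)
s4 pred [235.2 198.3] obs (230.6, 188.0)
s6 pred [array([238.1, 170.1]), array([283.3, 164.7])] obs (235.5, 162) (280.1, 156.6)
138 [120, 154, 160, 161, 159, 53, 142, 161, 160, 160, 141, 162, 161, 162, 162, 162]
140 [155, 161, 160, 160, 161, 84, 90, 161, 160, 160, 151, 161, 162, 163, 161, 162]
142 [111, 125, 159, 159, 161, 103, 67, 161, 160, 160, 147, 161, 161, 161, 162, 162]
144 [168, 162, 163, 160, 161, 118, 45, 160, 161, 160, 156, 161, 162, 161, 162, 161]
146 [164, 160, 158, 160, 160, 159, 34, 153, 161, 160, 165, 161, 161, 161, 161, 161]
148 [161, 161, 171, 161, 161, 161, 39, 151, 160, 160, 162, 161, 161, 161, 162, 161]
150 [162, 162, 152, 160, 161, 160, 51, 144, 162, 149, 161, 161, 162, 161, 161, 162]
152 [162, 160, 161, 161, 161, 162, 79, 97, 123, 78, 163, 162, 160, 161, 161, 161]
154 [161, 161, 161, 162, 162, 119, 66, 52, 29, 52, 163, 161, 161, 161, 162, 161]
156 [163, 162, 161, 161, 161, 160, 28, 28, 28, 43, 160, 161, 161, 161, 161, 162]
158 [162, 161, 162, 162, 161, 162, 34, 28, 28, 50, 163, 162, 162, 161, 161, 161]
160 [153, 161, 162, 161, 162, 161, 45, 28, 29, 48, 163, 162, 161, 161, 161, 161]
162 [126, 161, 161, 161, 163, 162, 43, 26, 28, 36, 159, 162, 161, 161, 162, 162]
```

The fingers closed on nothing. In every picture the fingertips appear about 23–28 mm above the reported TCP, so the pads only nipped the top of the bar. The carrier didn't move: its bar and lids are at the same pixels. I'll open narrowly and go lower in small, force-checked steps.

Emit:
apply_moves(series=[[0.3,0,0,0.012,0,0,0],[0.3,0,0,0.012,0,0,0],[0.3,0,0,0.012,0,0,0],[0.3,0,0,0.012,0,0,0],[0.3,0,0,0.012,0,0,0]], newtons=20)

```text
t: 15.12
position: [0.5132, 0.133, 0.1737]
eef_rot: [[0.469, 0.883, -0.0], [0.883, -0.469, -0.0], [-0.0, -0.0, -1.0]]
force: [0.2, 0.4, 0.5]
opening: 0.349
grip_force: 0.0
```

Run:
```python
from h import *
o=r.observe();p=o["position"];print(p,o["opening"])
n=r.snapshot("scene")
# light finger columns: per column, lowest row of bright-beige (R>B) finger
x=n.astype(int); beige=((x[:,:,2]-x[:,:,0])>12)&(x.max(2)>110)
for c in range(244,276,2):
    rr=np.nonzero(beige[115:185,c])[0]; print(c,(rr.min()+115,rr.max()+115) if len(rr) else None,end=" ")
yd=o["eef_rot"][:,1]
print("\npred tips",[proj("scene",p+s*yd+np.array([0,0,h])).round(1) for h in(0,.025) for s in(-.02,0,.02)])
for c,a,wh in blobs(n,240,140,280,190,amin=30): print(c.round(1),a,wh)
```

```text
[0.51319363 0.13303918 0.17368679] 0.34883712847852677
244 (np.int64(115), np.int64(148)) 246 (np.int64(115), np.int64(149)) 248 (np.int64(115), np.int64(115)) 250 None 252 None 254 None 256 None 258 None 260 (np.int64(117), np.int64(117)) 262 None 264 (np.int64(129), np.int64(139)) 266 (np.int64(128), np.int64(147)) 268 (np.int64(128), np.int64(145)) 270 (np.int64(129), np.int64(143)) 272 None 274 None 
pred tips [array([249.9, 158.2]), array([259.2, 157.1]), array([268.4, 156.1]), array([248.3, 148.9]), array([257.8, 147.8]), array([267.2, 146.7])]
[258.8 158.7] 128 [ 9 21]
[278.3 175.5] 30 [ 3 14]
[243.  180.9] 116 [ 8 18]
```

Emit:
apply_moves(series=[[0.3,0,0.0005,-0.02,0,0,0],[0.3,0,0.0005,-0.035,0,0,0],[0.3,0,0.0005,-0.044,0,0,0],[0.3,0,0.0005,-0.044,0,0,0]])

```text
t: 15.68
position: [0.5129, 0.1335, 0.1292]
eef_rot: [[0.469, 0.883, -0.001], [0.883, -0.469, -0.0], [-0.001, -0.001, -1.0]]
force: [0.0, -0.4, 0.5]
opening: 0.353
grip_force: 0.0
```

Emit:
apply_moves(series=[[0.3,0,0,-0.004,0,0,0],[0.3,0,0,-0.008,0,0,0],[0.3,0,0,-0.012,0,0,0],[0.3,0,0,-0.012,0,0,0]])

```text
t: 16.18
position: [0.5131, 0.1336, 0.1176]
eef_rot: [[0.469, 0.883, -0.001], [0.883, -0.469, -0.0], [-0.0, -0.0, -1.0]]
force: [0.1, 0.1, 0.4]
opening: 0.35
grip_force: 0.0
```

Emit:
apply_moves(series=[[1,0,0,0,0,0,0],[1,0,0,0,0,0,0],[1,0,0,0,0,0,0],[1,0,0,0,0,0,0],[1,0,0,0,0,0,0],[1,0,0,0,0,0,0]], newtons=20)

```text
t: 16.92
position: [0.5139, 0.1334, 0.1182]
eef_rot: [[0.469, 0.883, 0.001], [0.883, -0.469, -0.0], [0.001, 0.001, -1.0]]
force: [3.6, -1.1, 1.1]
opening: 0.176
grip_force: 20.0
```

The bar is gripped now: 16.2 mm opening at 20 N. I'll go to full grip, then a small test lift.

Emit:
apply_moves(series=[[1,0,0,0,0,0,0],[1,0,0,0,0,0,0],[1,0,0,0,0,0,0],[1,0,0,0.003,0,0,0],[1,0,0,0.007,0,0,0],[1,0,0,0.012,0,0,0],[1,0,0,0.015,0,0,0],[1,0,0,0.015,0,0,0]], newtons=60)

```text
t: 17.92
position: [0.5134, 0.1336, 0.1331]
eef_rot: [[0.469, 0.883, 0.0], [0.883, -0.469, 0.0], [0.0, 0.0, -1.0]]
force: [0.1, -0.1, -6.5]
opening: 0.171
grip_force: 60.0
```

Run:
```python
from h import *
o=r.observe();print(o["position"],o["force"],o["wrist_torque"],o["opening"],o["grip_force"])
n=r.snapshot("scene")
for c,a,wh in blobs(n,195,140,345,245,amin=30): print(c.round(1),a,wh)
```

```text
[0.51335167 0.1336079  0.13311248] [ 0.12562564 -0.12636138 -6.4676669 ] [-0.06401227  0.13295257  0.00357764] 0.17050238265199333 59.997376799583435
[242.  142.3] 73 [13  6]
[258.5 151.1] 203 [21 24]
[290.2 170.1] 511 [29 21]
[231. 177.] 532 [31 23]
```

Both lids rose 5 px together, so the carrier is level. I'll lift the rest of the way.

Emit:
apply_moves(series=[[1,0,0,0.008,0,0,0],[1,0,0,0.02,0,0,0],[1,0,0,0.035,0,0,0],[1,0,0,0.05,0,0,0],[1,0,0,0.065,0,0,0],[1,0,0,0.077,0,0,0],[1,0,0,0.085,0,0,0],[1,0,0,0.087,0,0,0],[1,0,0,0.087,0,0,0],[1,0,0,0.087,0,0,0],[1,0,0,0.087,0,0,0],[1,0,0,0.087,0,0,0]])

```text
t: 19.48
position: [0.5132, 0.1335, 0.2197]
eef_rot: [[0.469, 0.883, -0.0], [0.883, -0.469, -0.0], [-0.0, -0.0, -1.0]]
force: [0.4, 1.0, -7.2]
opening: 0.168
grip_force: 60.0
```

Run:
```python
from h import *
o=r.observe();print(o["position"],o["force"],o["wrist_torque"],o["opening"],o["grip_force"],np.abs(o["joint_velocities"]).max())
n=r.snapshot("scene")
B=[b[0] for b in blobs(n,195,100,345,245,amin=400)]; print(np.round(B,1))
u=np.array([.884,-.468])
for s in(-1,1):
    for dz in(.09,.1,.11): print(s,dz,proj("scene",[*(np.array([.5134,.1336])+s*.066*u),.116+dz]).round(1), end=" ")
    print("on table:",proj("scene",[*(np.array([.5134,.1336])+s*.066*u),.116]).round(1))
```

```text
[0.5132406  0.13354191 0.21969242] [ 0.40726242  1.01395066 -7.21382898] [-0.05402547  0.1150222   0.04041446] 0.16788098494812442 59.99741077423096 0.001224404702712519
[[287.3 138.2]
 [223.9 145.2]]
-1 0.09 [225.8 148.5] -1 0.1 [225.  144.6] -1 0.11 [224.1 140.7] on table: [232.9 180.9]
1 0.09 [288.3 141.3] 1 0.1 [288.  137.4] 1 0.11 [287.6 133.5] on table: [291.4 173.7]
```

Both lids rose 37 px, matching a level 10 cm lift, and the arm is still. Handing in.

```bash
python3 -c "
from bench import r
print(r.job_done())"
```

```text
the job is handed in; nothing more can be done
None
```

I placed the matching labelled jar in the carrier's empty pocket, then lifted the carrier by its handle with both jars in it; the arm is holding it level and still about 10 cm up, handed in at about 19.5 s (the first handle grip missed and was redone lower; the hand-in returned no verdict).

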